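Index a reagent bottle out of a star-wheel feeder through its flap

ROBOT

A 6-joint arm with a two-finger parallel gripper is mounted at the origin on a cart in front of the work surface, level with it; the furniture and walls round the work are solid. World frame = base frame: x ahead of the robot, y to its left, z up, the work surface at z = 0. Lengths are in m, angles in rad, forces in N, time in s.
With the tool pointing down it reaches from about 0.325 to 0.9 m from the base axis. Payload 6.1 kg.
Tool frame: the origin (TCP) lies midway between the tips of the shut fingers; the grasp point (between the pads) lies 19 mm behind it (bot.hold_point_z is the distance from the TCP to the grasp point, in m); z points along the fingers, y is the line along which they close (so a half turn about z gives the same grasp; the last joint's range is limited). The gripper opens to 85 mm and grips with 20 to 120 N. Pads are 22 mm wide; open, the fingers measure 114 mm over their backs; the gripper's body (76 mm by 85 mm) begins 54 mm behind the grasp point. The pads swing forward as they close: fully open they stand 13 mm farther back than shut.
Start: joints at [-1.423, 0.22, 1.526, -0, 1.395, -0.126], TCP at [0.169, -0.602, 0.231] pointing down, gripper open.
Joint ranges: [-2.98, 2.98], [-0.91, 2.08], [0.09, 2.57], [-1.24, 4.39], [0.2, 2.65], [-2.68, 2.68]. Speed limits (rad/s): [2.57, 2.57, 3.01, 3.14, 3.14, 3.14].

INTERFACE

Orientations are given as a rotation vector (axis times angle).
In Python, from bench import bot, capture, camera_params, order gives the robot as it stands.
- The arm moves only by the tool carry_out, never from a script. Its argument "moves" is a list that holds one entry, the list of rows, each a list of 4 numbers: the shift along the tool's x, y, z in units of 0.5 m (1.0 is 0.5 m), then the turn about the tool's z in units of pi rad (1.0 is pi rad). In form: [[[dx, dy, dz, twist], ...]]. A call has 1 to 12 rows; each row is the pose to reach, as a shift and turn from the pose commanded when the call began, along the tool's axes at that moment, turning the shorter way round; what a row does not reach only later rows make up. A row lasts 1/10 s, in which the tool goes at most 50 mm and 8.59 degrees, less where a joint would pass 70% of its speed; a pose out of reach is approached as far as the arm can. A call with a number of a shift or a turn outside -1 to 1 is refused whole. A call with a gripper value outside its range is refused whole. "grip" is the closure, from 0 (fully open) to 1 (shut), set as the call begins (left out, the last holds). The fingers move at their own pace and stop on an object; "newtons" is the grip in N (left out, the last holds). Time passes only in rows, so rows that repeat a pose let the fingers close. It gives the time, the measured TCP pose, the force, the opening and the grip force at its end, in the units of the state.
- bot.read_state(): the state, without advancing time (a new reading comes with each control period).
- capture(name): name is "scene" or "top" or "wrist"; returns the picture (480x640x3 uint8, red, green, blue); there is no depth.
- camera_params(name): a dict with "fx", "fy", "cx", "cy" (pixels), "world_to_cam" (4x4, takes a point from world to camera coordinates); the wrist camera has in their place "T_tool_cam" (4x4, takes a point from camera to tool coordinates, whose origin is the TCP and whose axes are the flange's). Camera axes: x right, y down, z forward; pixel columns grow to the right and rows downward; lengths in m; the calibration is good to about 2 mm. A picture is of the moment at which its call begins: read the wrist's pose just before it. camera_params takes no time and is no camera call.
- order.finish_job(): hands the job in; it is judged then, once.
The state is a dict: "t": time; "joint_positions": joint angles; "joint_velocities": joint speeds; "tau": joint torques, N m; "tool_pos": TCP position; "tcp_rot": TCP orientation; "contact_force": force on the tool from outside, world axes, zero at the start; "torque": the same for the moment, N m; "finger_gap": opening from 0.0 (shut) to 1.0 (fully open); "finger_force": force on a finger pad.
Only numpy, scipy, OpenCV 4.12 (cv2) and the standard library are available. Lean on these libraries where they do the work, as an engineer would, in place of code of your own. Each camera call takes 0.05 s, during which the arm holds its last target. There are 200 camera calls.

TASK

Take the adjusting tool from its wooden stand, put its blade down through the narrow slot in the feeder's cover and push the star wheel round tooth by tooth, so that the pusher moves the small bottle along the channel and out through the hinged flap. Stop as soon as the bottle stands upright just past the flap and the flap has fallen shut behind it, then put the tool back upright in its stand. Touch the feeder with nothing but the tool, touch neither the bottle nor the pusher directly, and leave the jar, the amber bottle and the tape roll where they are.

Things in the scene. Friction and masses are not known exactly. Their poses are not given: they have to be found in the camera images.
- feeder: Fixed feeder on a 260 x 110 x 8 mm aluminium base; origin: centre of its underside. x = direction of bottle travel (to the robot's left), y roughly to the robot. Closed grey wheel housing, 103 mm tall, x -115 to -15, y +8 to +44 mm. Beyond it an open channel along x: 39 mm wide, centre line y = -24, floor 8 mm, walls 44 mm high, with a gate frame 104 mm tall.
- slot (a point): Centre of the access slot in the housing's top face (103 mm above the desk, 4 mm thick); axes as the feeder's. Slot 48 mm along x, 14 mm in y. Wheel axle (along y): 6 mm further along +x, 49 mm below. The slot's front end stops a blade after a full stroke: with its tip 24 to 29 mm below the top face, one tooth then leans 41 to 49 degrees forward and the next is about upright.
- star_wheel (a joint): Steel star wheel, rad: 8 straight radial teeth 6 mm thick, 14 mm wide, tip radius 42, hub radius 14 mm, tips at the top 7 mm below the cover's top face. At 0, pi/4, pi/2.. a tooth points straight up; grows as the wheel's top moves along feeder +x. Stays where left (friction, 2 to 4 N at a tooth). Each pi/4 moves the pusher 30 mm. Starts at 0 to 1; upper stop 4.2.
- pusher: Black block, 32 mm wide, 29 mm tall, on a steel rack bar in the channel, driven by the star wheel (30 mm forward a tooth). Origin: middle of its front face, on the channel floor; x = direction of travel. At star_wheel 0 the face is 75 mm before the flap; it passes below the flap's lower edge.
- exit (a point): Point on the channel's floor and centre line straight below the flap's hinge, in the flap's plane. Axes as the feeder's: +x leads out of the gate.
- flap (a joint): Steel flap, 36 mm wide, 46 mm tall, 3 mm thick, hung in the gate frame from a hinge 88 mm above the channel floor, rad: 0 hanging shut, up to 1.7 swung out. It falls shut by its own weight.
- bottle_mid (a point): Centre, half-way up, of the small dark bottle with black cap (31 mm diameter, 68 mm tall, about 0.12 kg); z along its axis. It stands in the channel before the flap, ahead of the pusher, and stays where it is pushed. With its centre about 53 mm or more past the exit point along +x the flap slips off it and falls shut behind it.
- stand_top (a point): Centre of the hole's mouth in the top of the tool stand, a fixed wooden block 64 x 64 x 40 mm, so 40 mm above the desk; axes along the block's sides. Hole 16 x 16 mm, 36 mm deep, slightly chamfered.
- tool_handle (a point): Centre, half-way up, of the tool's handle, a black upright 22 x 22 mm square bar 75 mm tall, sides along this point's x and y, z up. Below it a 30 x 30 x 5 mm steel shoulder (underside 42.5 mm below this point) and a 6 x 6 mm blade, 29 mm long (tip 71.5 mm below this point). 0.10 kg. In the stand the shoulder rests on the block; it cannot pass the feeder's slot.
- jar: White jar with black lid, 74 mm diameter, 96 mm tall, to be left alone; origin at the centre of its underside.
- amber_bottle: Large dark brown bottle, 82 mm diameter, 192 mm tall, to be left alone; origin at the centre of its underside.
- label_roll: Roll of beige tape, 73 x 86 x 62 mm, to be left alone; origin at the centre of its underside.

How it is judged:
By the outcome, as a careful person would: the job done as asked, in the order asked, and still so for the second after the job is handed in, with the robot touching nothing.
It also fails if it takes over 64 s, if anything falls off the work surface, if the arm or the gripper's body presses on something with over 40 N, if the wrist force passes 120 N, or if a joint passes its speed limit or range.

## Working session

There is one attempt and no reset: what is moved stays moved. The work goes in short steps, Python scripts to look and compute and a tool call to move; the robot and the scene stay as the last step left them, time stands still between calls to the robot, and variables do not carry over. Pictures are saved under pics/ and viewed, at most 10 in all, crops included, and the job is handed in when it is done.

Besides the shell and the picture viewer there is one more tool, called after "Request:" as name([rows], argument=value, ...), one row to a line, values as JSON. carry_out: Moves the arm, as the interface text tells. Shifts and turns lie within -1 to 1; 1 stands for 0.5 m of shift or pi rad of turn. Its arguments: {"type":"object","properties":{"moves":{"type":"array"},"grip":{"type":"number"},"newtons":{"type":"number"}},"required":["moves"]}

```bash
ls; mkdir -p pics
python3 - <<'E'
from bench import bot,capture,camera_params
import cv2,json
for n in("scene","top"):
    cv2.imwrite(f"pics/{n}0.png",capture(n)[:,:,::-1]); p=camera_params(n); print(n,p)
print(camera_params("wrist"));print(bot.read_state(),bot.hold_point_z)
E
```

```text
pics
scene {'fx': 435.8891850428664, 'fy': 435.8891850428664, 'cx': 323.625690598203, 'cy': 246.23897003691323, 'world_to_cam': array([[ 0.89213092, -0.45163692, -0.01124747, -0.43588426],
       [-0.22473976, -0.42206245, -0.87826837,  0.19261493],
       [ 0.39191129,  0.78605812, -0.47803574,  1.26754392],
       [ 0.        ,  0.        ,  0.        ,  1.        ]])}
top {'fx': 532.5340489060969, 'fy': 532.5340489060969, 'cx': 328.9235000796636, 'cy': 238.37027017450524, 'world_to_cam': array([[ 1.24278369e-02, -9.99922152e-01,  1.11345331e-03,
         6.52455070e-03],
       [-9.91687598e-01, -1.24680950e-02, -1.28063482e-01,
         5.25014947e-01],
       [ 1.28067395e-01,  4.87354227e-04, -9.91765348e-01,
         1.57658580e+00],
       [ 0.00000000e+00,  0.00000000e+00,  0.00000000e+00,
         1.00000000e+00]])}
{'fx': 432.7469236646098, 'fy': 432.7469236646098, 'cx': 319.66075300169086, 'cy': 239.0151277271798, 'T_tool_cam': array([[ 1.74305253e-03, -9.53658246e-01, -3.00886876e-01,
         7.69401718e-02],
       [ 9.99998479e-01,  1.64594817e-03,  5.76222662e-04,
  
[... 219 characters left out ...]
ions': array([-1.42308983e+00,  2.21152287e-01,  1.52747788e+00, -1.83717015e-06,
        1.39471644e+00, -1.26130171e-01]), 'joint_velocities': array([-2.83517943e-04, -2.81269553e-03, -2.89200346e-03, -1.01916775e-04,
        8.48958243e-04,  3.12346428e-05]), 'tau': array([ 5.74915284e-04, -4.98244178e+01, -3.90548193e+01, -2.10445633e-04,
        5.69880751e-03, -9.06523240e-06]), 'tool_pos': array([ 0.16891437, -0.60118033,  0.23031549]), 'tcp_rot': array([-3.11045400e+00, -4.28560064e-01,  3.25443229e-05]), 'contact_force': array([ 0.65046786, -0.34514792,  0.19460182]), 'torque': array([0.01745275, 0.00685786, 0.0175084 ]), 'finger_force': 0.0, 'finger_gap': 0.9958492151055053} 0.0187
```

View pics/scene0.png

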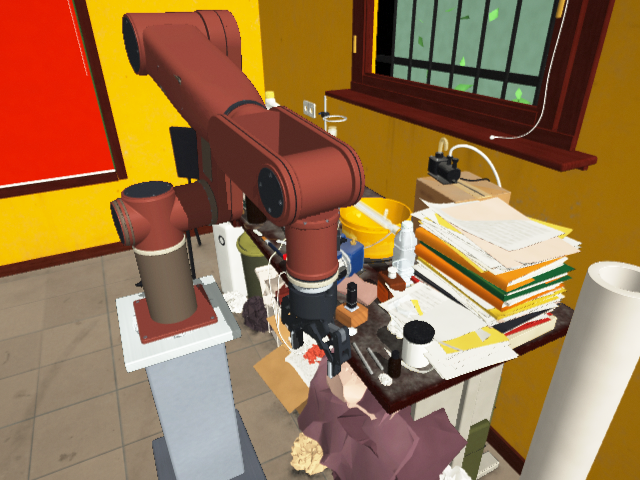

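View pics/top0.png

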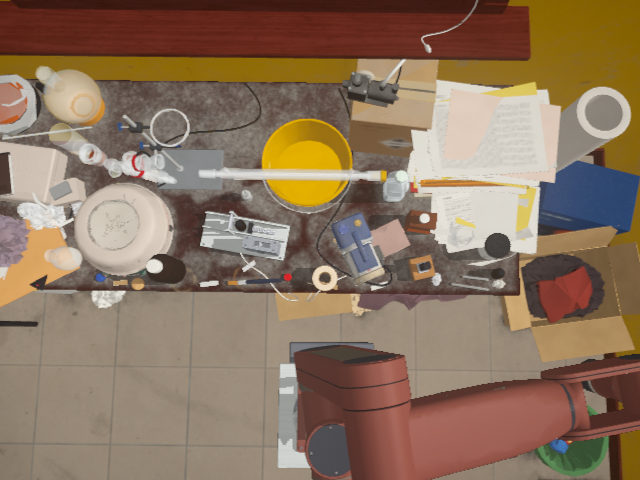

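Scene view: the arm hides the feeder; the tool and stand are at about (350,300). Top view: feeder at (245,235), tool and stand at (422,266), jar (497,245), amber bottle (165,268), tape (324,278). I'll magnify the top picture next.

Run:
```python
import cv2,numpy as np
i=cv2.imread("pics/top0.png")
a=cv2.resize(i[205:270,195:295],None,fx=8,fy=8,interpolation=cv2.INTER_CUBIC)[:400]
a=cv2.resize(i[208:263,195:295],(660,363),interpolation=cv2.INTER_CUBIC)
b=cv2.resize(i[250:285,400:440],(264,231),interpolation=cv2.INTER_CUBIC)
o=np.zeros((600,660,3),np.uint8);o[:363]=a;o[365:596,:264]=b
cv2.imwrite("pics/crop1.png",o)
```

```text
(no output)
```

View pics/crop1.png

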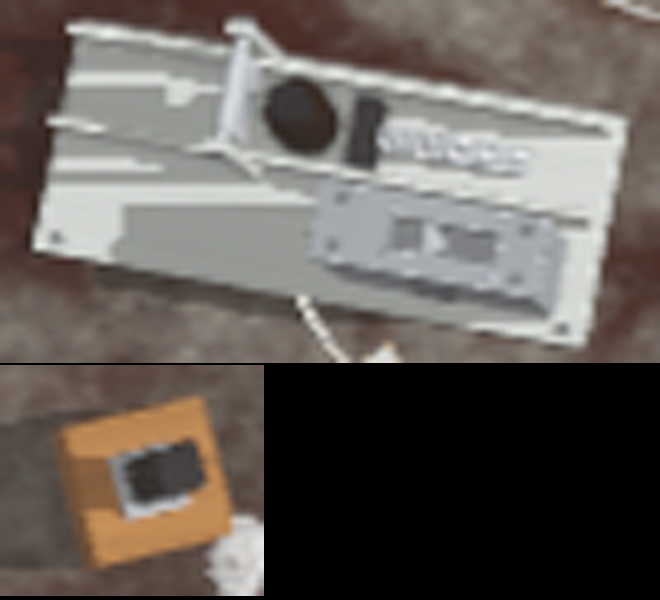

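The crop (6.6x) shows feeder +x to the left. The base's front corners are at crop (35,250) and (585,345). The slot's ends are near (388,228) and (498,248), with a tooth in the middle. The bottle (300,115) stands before the flap and the pusher is at (365,130). In the lower inset, the stand's top corners are at (62,432), (203,398), (232,530) and (98,568).

```bash
cat > h.py <<'E'
import numpy as np,cv2
from scipy.spatial.transform import Rotation as R
from bench import bot,capture,camera_params
def inv(T): return np.linalg.inv(T)
def ray(p,Twc,uv):
    d=Twc[:3,:3]@[(uv[0]-p['cx'])/p['fx'],(uv[1]-p['cy'])/p['fy'],1]; return Twc[:3,3],d
def topz(uv,z):
    p=camera_params("top"); o,d=ray(p,inv(p['world_to_cam']),uv); return o+d*(z-o[2])/d[2]
def tcp(s):
    T=np.eye(4);T[:3,:3]=R.from_rotvec(s['tcp_rot']).as_matrix();T[:3,3]=s['tool_pos'];return T
def wz(T,uv,z):
    p=camera_params("wrist"); o,d=ray(p,T@p['T_tool_cam'],uv); return o+d*(z-o[2])/d[2]
def wproj(T,X):
    p=camera_params("wrist"); c=inv(T@p['T_tool_cam'])@np.append(X,1); return c[:2]/c[2]*p['fx']+[p['cx'],p['cy']]
def go(X,yaw=None):
    "shift (units) and twist to reach TCP X with tool y-axis heading yaw (world)"
    s=bot.read_state();T=tcp(s);d=T[:3,:3].T@(np.array(X)-T[:3,3])
    cur=np.arctan2(T[1,1],T[0,1]); tw=0
    if yaw is not None: tw=-((yaw-cur+np.pi/2)%np.pi-np.pi/2)
    return np.round(d/.5,4),np.round(tw/np.pi,4),"cur yaw",round(cur,4),'q6',s['joint_positions'][5].round(3)
E
python3 - <<'E'
from h import *
c=lambda x,y:(195+x/6.6,208+y/6.6)
for n,uv,z in[("c+",(35,250),.008),("c-",(585,345),.008),("slot",(443,238),.103),("b",(300,115),.05)]: print(n,topz(c(*uv),z).round(4))
k=lambda x,y:(400+x/6.6,250+(y-365)/6.6)
P=np.array([topz(k(*q),.04) for q in[(62,432),(203,398),(232,530),(98,568)]]);print(P.round(4),P.mean(0),np.linalg.norm(P-np.roll(P,1,0),axis=1))
T=tcp(bot.read_state());print(T.round(3))
E
```

```text
c+ [0.5    0.4072 0.008 ]
c- [0.459  0.1507 0.008 ]
slot [0.497  0.2058 0.103 ]
b [0.5586 0.2791 0.05  ]
[[ 0.4613 -0.2289  0.04  ]
 [ 0.4776 -0.2931  0.04  ]
 [ 0.4178 -0.3055  0.04  ]
 [ 0.3999 -0.2447  0.04  ]] [ 0.43914561 -0.26803578  0.04      ] [0.06344703 0.06625646 0.06109935 0.0633639 ]
[[ 0.963  0.27  -0.     0.169]
 [ 0.27  -0.963  0.002 -0.601]
 [ 0.    -0.002 -1.     0.23 ]
 [ 0.     0.     0.     1.   ]]
```

```bash
python3 -c "
from h import *
print(go([.381,-.284,.25],np.radians(-75.7)))"
```

```text
(array([ 0.5799, -0.4961, -0.0384]), np.float64(0.0077), 'cur yaw', np.float64(-1.297), 'q6', np.float64(-0.126))
```

Request:
carry_out([
  [[0.58, -0.496, -0.038, 0.008], [0.58, -0.496, -0.038, 0.008], [0.58, -0.496, -0.038, 0.008], [0.58, -0.496, -0.038, 0.008], [0.58, -0.496, -0.038, 0.008], [0.58, -0.496, -0.038, 0.008], [0.58, -0.496, -0.038, 0.008], [0.58, -0.496, -0.038, 0.008], [0.58, -0.496, -0.038, 0.008], [0.58, -0.496, -0.038, 0.008], [0.58, -0.496, -0.038, 0.008]],
], grip=0)

```text
t: 1.2
tool_pos: [0.3806, -0.2852, 0.25]
tcp_rot: [-3.117, -0.389, 0.001]
contact_force: [-1.0, -0.5, -0.5]
finger_gap: 1.0
finger_force: 0.0
```

```bash
python3 -c "
from h import *
s=bot.read_state();T=tcp(s);np.save('T1.npy',T);i=capture('wrist');cv2.imwrite('pics/w1.png',i[:,:,::-1])
print(T.round(4),s['t'],s['joint_positions'].round(2))"
```

```text
[[ 9.694e-01  2.455e-01 -6.000e-04  3.806e-01]
 [ 2.455e-01 -9.694e-01 -0.000e+00 -2.852e-01]
 [-6.000e-04 -1.000e-04 -1.000e+00  2.500e-01]
 [ 0.000e+00  0.000e+00  0.000e+00  1.000e+00]] 1.2 [-0.81 -0.16  1.88 -0.    1.42  0.51]
```

View pics/w1.png

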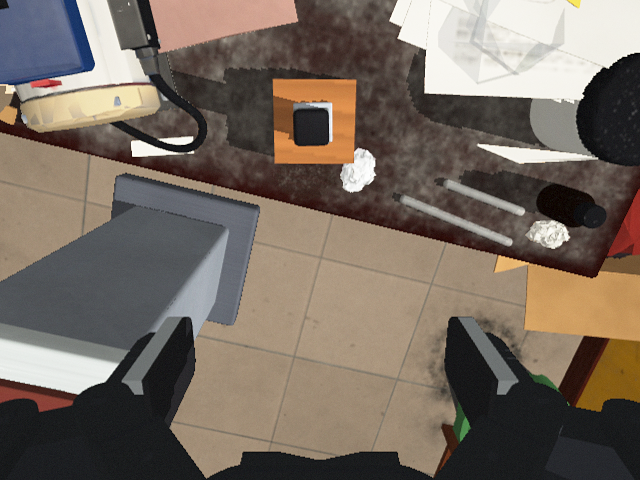

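Wrist view: the stand's top runs (273,79)-(355,163) and the handle's top face spans (294,108)-(329,146). Both are nearly square to the image.

```bash
python3 -c "
from h import *
T=np.load('T1.npy')
P=np.array([wz(T,q,.04) for q in[(273,79.5),(355,79.5),(355,163),(275,163)]]);print(P.round(4),P.mean(0),np.linalg.norm(P-np.roll(P,1,0),axis=1))
H=np.array([wz(T,q,.12) for q in[(294,109),(329,109),(329,146),(294,146)]]);print(H.round(4),H.mean(0),np.linalg.norm(H-np.roll(H,1,0),axis=1))
i=cv2.imread('pics/w1.png');cv2.imwrite('pics/w1c.png',cv2.resize(i[70:175,262:367],(600,600),interpolation=cv2.INTER_CUBIC))
"
```

```text
[[ 0.4624 -0.2272  0.04  ]
 [ 0.4779 -0.288   0.04  ]
 [ 0.4167 -0.3053  0.04  ]
 [ 0.4007 -0.2424  0.04  ]] [ 0.43939986 -0.26571756  0.04      ] [0.06357259 0.06283036 0.06358994 0.06484081]
[[ 0.4475 -0.2518  0.12  ]
 [ 0.4527 -0.2723  0.12  ]
 [ 0.4315 -0.2779  0.12  ]
 [ 0.4261 -0.2569  0.12  ]] [ 0.4394672  -0.26473704  0.12      ] [0.0219592  0.02114842 0.02195611 0.02168375]
```

View pics/w1c.png

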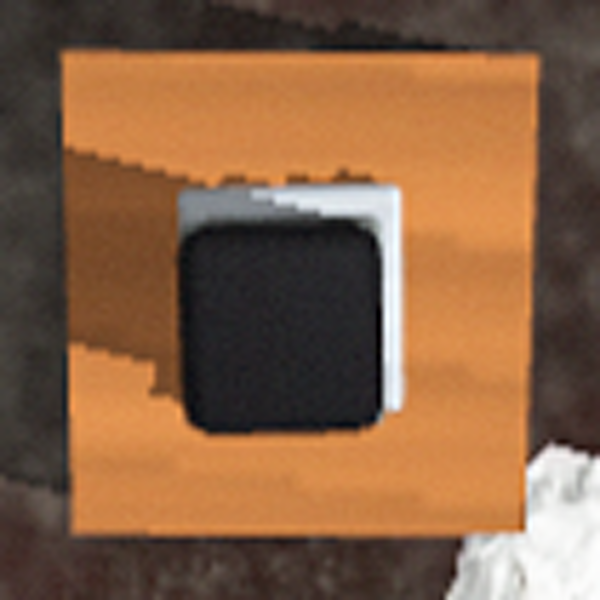

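The handle is square to the view and centred on the stand. I'll grasp it at z of about 0.09.

```bash
python3 -c "
from h import *
for z in(.18,.0713):print(go([.4395,-.265,z],np.radians(-75.8)))"
```

```text
(array([ 0.1246, -0.0107,  0.1399]), np.float64(-0.0002), 'cur yaw', np.float64(-1.3236), 'q6', np.float64(0.514))
(array([ 0.1247, -0.0106,  0.3573]), np.float64(-0.0002), 'cur yaw', np.float64(-1.3236), 'q6', np.float64(0.514))
```

Request:
carry_out([
  [[0.08, -0.007, 0.06, 0], [0.1246, -0.0107, 0.13, 0], [0.1246, -0.0107, 0.14, 0], [0.1246, -0.0107, 0.21, 0], [0.1246, -0.0107, 0.28, 0], [0.1246, -0.0107, 0.33, 0], [0.1246, -0.0107, 0.357, 0], [0.1246, -0.0107, 0.357, 0], [0.1246, -0.0107, 0.357, 0]],
], grip=0)

```text
t: 2.15
tool_pos: [0.4405, -0.2652, 0.073]
tcp_rot: [3.116, 0.388, 0.001]
contact_force: [0.4, 0.1, 0.1]
finger_gap: 0.998
finger_force: 0.0
```

Request:
carry_out([
  [[0, 0, 0, 0], [0, 0, 0, 0], [0, 0, 0, 0], [0, 0, 0, 0], [0, 0, 0, 0], [0, 0, 0, 0], [0, 0, 0, 0], [0, 0, 0, 0]],
], grip=1, newtons=70)

```text
t: 2.95
tool_pos: [0.4406, -0.2643, 0.0724]
tcp_rot: [3.117, 0.39, 0.001]
contact_force: [-0.7, -0.2, 5.2]
finger_gap: 0.248
finger_force: 69.1
```

Request:
carry_out([
  [[0, 0, -0.03, 0], [0, 0, -0.08, 0], [0, 0, -0.16, 0], [0, 0, -0.26, 0], [0, 0, -0.36, 0], [0, 0, -0.44, 0], [0, 0, -0.44, 0]],
])

```text
t: 3.65
tool_pos: [0.4425, -0.2659, 0.2987]
tcp_rot: [3.109, 0.389, 0.012]
contact_force: [0.7, -1.2, -2.2]
finger_gap: 0.248
finger_force: 68.5
```

```bash
python3 -c "
from h import *
print(go([.425,.22,.29],np.radians(-99.1)),bot.read_state()['tool_pos'],bot.read_state()['finger_gap'])"
```

```text
(array([ 0.2052, -0.9506,  0.0101]), np.float64(0.1297), 'cur yaw', np.float64(-1.322), 'q6', np.float64(0.628)) [ 0.44251415 -0.26587123  0.29867261] 0.24782734482373323
```

Request:
carry_out([
  [[0.205, -0.95, 0.01, 0.13], [0.205, -0.95, 0.01, 0.13], [0.205, -0.95, 0.01, 0.13], [0.205, -0.95, 0.01, 0.13], [0.205, -0.95, 0.01, 0.13], [0.205, -0.95, 0.01, 0.13], [0.205, -0.95, 0.01, 0.13], [0.205, -0.95, 0.01, 0.13], [0.205, -0.95, 0.01, 0.13], [0.205, -0.95, 0.01, 0.13], [0.205, -0.95, 0.01, 0.13], [0.205, -0.95, 0.01, 0.13]],
])

```text
t: 4.85
tool_pos: [0.4215, 0.2222, 0.2849]
tcp_rot: [3.13, -0.246, -0.005]
contact_force: [-0.8, -1.1, -0.6]
finger_gap: 0.251
finger_force: 69.1
```

Request:
carry_out([
  [[0, 0, 0, 0], [0, 0, 0, 0], [0, 0, 0, 0]],
])

```text
t: 5.15
tool_pos: [0.4229, 0.2205, 0.2867]
tcp_rot: [3.131, -0.254, -0.0]
contact_force: [-0.2, 0.1, -1.3]
finger_gap: 0.25
finger_force: 69.1
```

```bash
python3 -c "
from h import *
s=bot.read_state();T=tcp(s);np.save('T2.npy',T);i=capture('wrist');cv2.imwrite('pics/w2.png',i[:,:,::-1])
print(T.round(4),s['t'],s['joint_positions'].round(2))"
```

```text
[[ 9.869e-01 -1.612e-01 -0.000e+00  4.229e-01]
 [-1.612e-01 -9.869e-01 -2.000e-04  2.205e-01]
 [ 0.000e+00  2.000e-04 -1.000e+00  2.867e-01]
 [ 0.000e+00  0.000e+00  0.000e+00  1.000e+00]] 5.15 [ 0.32 -0.17  1.82 -0.    1.49  2.05]
```

View pics/w2.png

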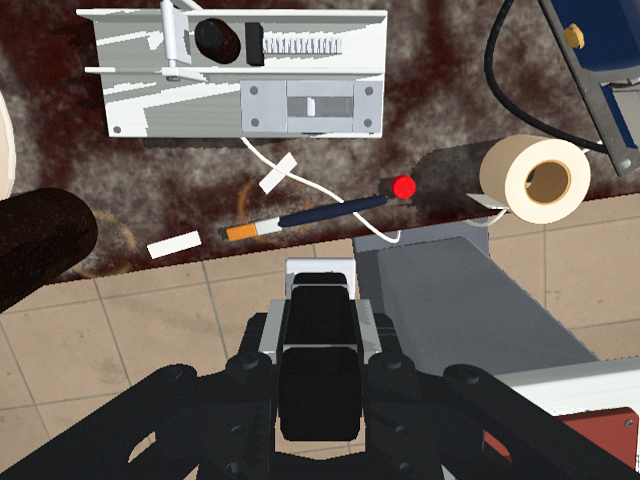

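Wrist view: feeder squared up, with its housing top at (241-383, 82-132), slot at about (290-353, 97-117) and a tooth showing near (311,107). Bottle is at (217,40), pusher at (254,45) and gate at (172,40). I'll zoom in.

```bash
python3 -c "
import cv2,numpy as np
i=cv2.imread('pics/w2.png')
o=np.zeros((600,800,3),np.uint8)
a=cv2.resize(i[0:145,75:400],(800,357),interpolation=cv2.INTER_CUBIC);o[:357]=a
b=cv2.resize(i[92:124,280:364],(600,229),interpolation=cv2.INTER_CUBIC);o[365:594,:600]=b
cv2.imwrite('pics/w2c.png',o)"
```

```text
(no output)
```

View pics/w2c.png

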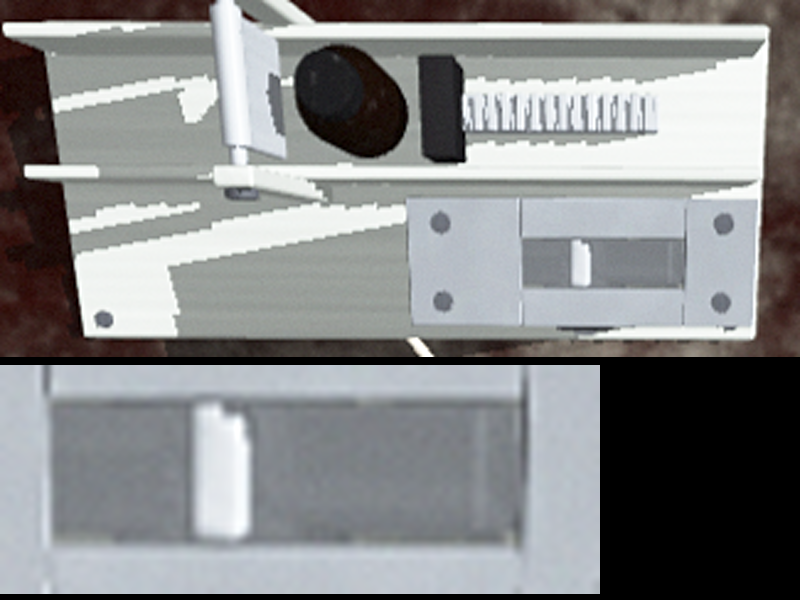

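Run:
```python
from h import *
T=np.load('T2.npy')
c=lambda x,y:(75+x/2.4615,y/2.4615)
b=lambda x,y:(280+x/7.143,92+(y-365)/7.143)
S=np.array([wz(T,b(*q),.103) for q in[(50,400),(523,400),(523,543),(50,543)]]);slot=S.mean(0)
print(S.round(4),slot)
e=(S[0]+S[3]-S[1]-S[2])[:2];print(np.degrees(np.arctan2(e[1],e[0])))
h0=wz(T,c(410,198),.103);h1=wz(T,c(755,198),.103);e2=(h0-h1)[:2];a=np.arctan2(e2[1],e2[0]);print('housing edge',np.degrees(a),np.linalg.norm(e2))
xh=np.array([np.cos(a),np.sin(a)]);yh=np.array([-xh[1],xh[0]])
def f(uv,z): d=(wz(T,uv,z)-slot)[:2];return np.round(np.array([d@xh,d@yh])*1e3+[-65,26],1)
print('tooth top',f(b(192,470),.096),f(b(248,470),.096),'faint',f(b(480,470),.084))
print('pusher top front',f(c(419,110),.037),'hinge',f(c(232,150),.096),f(c(215,20),.096),'flap bottom',f(c(285,155),.05),'bottle cap',f(c(330,80),.076))
print(go([*slot[:2]-.0045*xh-[0,0],.1379+.035],a))
```

```text
[[0.5063 0.2309 0.103 ]
 [0.4987 0.184  0.103 ]
 [0.485  0.1859 0.103 ]
 [0.4927 0.2334 0.103 ]] [0.49563999 0.20857732 0.103     ]
80.8243853591865
housing edge 80.82677089940715 0.09945762551990063
tooth top [-55.3  25.9] [-61.   25.9] faint [-85.7  26. ]
pusher top front [ -2.7 -23. ] hinge [42.9 -5.4] [ 44.2 -39.4] flap bottom [40.4 -7.8] bottle cap [ 17.7 -26.8]
(array([0.1474, 0.0094, 0.2278]), np.float64(-0.0005), 'cur yaw', np.float64(-1.7324), 'q6', np.float64(2.048))
```

The pusher face is 44 mm before the flap, so the wheel stands at about 0.8 rad with a tooth upright. That means three strokes in all. First I'll hover above the slot.

Request:
carry_out([
  [[0.075, 0.005, 0.05, 0], [0.15, 0.0094, 0.12, 0], [0.15, 0.0094, 0.19, 0], [0.15, 0.0094, 0.215, 0], [0.15, 0.0094, 0.215, 0], [0.15, 0.0094, 0.215, 0], [0.15, 0.0094, 0.215, 0]],
])

```text
t: 5.9
tool_pos: [0.4971, 0.2056, 0.182]
tcp_rot: [-3.13, 0.25, -0.006]
contact_force: [0.3, -0.5, -0.7]
finger_gap: 0.244
finger_force: 69.2
```

```bash
python3 -c "
from h import *
print(go([.4961,.2040,.179],np.radians(-99.17)),bot.read_state()['tool_pos'])
s=bot.read_state();T=tcp(s);np.save('T3.npy',T);i=capture('wrist');cv2.imwrite('pics/w3.png',i[:,:,::-1])"
```

```text
(array([-0.0015,  0.0034,  0.0059]), np.float64(0.0002), 'cur yaw', np.float64(-1.7302), 'q6', np.float64(1.976)) [0.49709229 0.20556782 0.18196777]
```

View pics/w3.png

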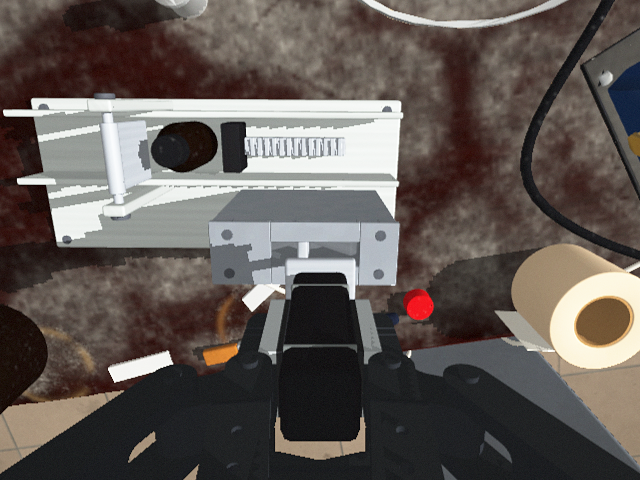

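Wrist view: shoulder at (286-355, 262-290), over the slot, whose rear edge shows at y of about 243, with the tooth at x about 303. I'll check that prediction numerically and correct the last millimetres on the way down.

```bash
python3 -c "
from h import *
T=np.load('T3.npy')
for X in [(.5063,.2309),(.4987,.184),(.485,.1859),(.4927,.2334)]: print(wproj(T,[*X,.103]).round(1))
xh=np.array([np.cos(1.4107),np.sin(1.4107)]);ax=np.array([.4956,.2086])+.006*xh
print('tooth',wproj(T,[*(ax+.007*np.array([xh[1],-xh[0]])),.096]).round(1))
g=cv2.cvtColor(cv2.imread('pics/w3.png'),cv2.COLOR_BGR2GRAY);print(g[248,260:360].tolist());print(g[225:262,290].tolist())
print(go([.4961,.2040,.179],np.radians(-99.17)),bot.read_state()['tool_pos'])"
```

```text
[271.3 242.4]
[359.4 242.7]
[359.2 266.7]
[271.6 266.4]
tooth [304.6 238.6]
[189, 189, 192, 186, 190, 189, 191, 189, 190, 192, 208, 153, 128, 129, 132, 132, 121, 118, 114, 108, 101, 99, 95, 98, 94, 95, 92, 93, 92, 95, 93, 95, 90, 91, 94, 105, 113, 119, 163, 211, 219, 222, 227, 230, 228, 234, 245, 232, 229, 137, 117, 117, 118, 113, 111, 112, 110, 102, 104, 90, 90, 93, 88, 92, 93, 94, 93, 99, 107, 114, 116, 123, 125, 127, 126, 124, 124, 124, 124, 124, 130, 127, 131, 130, 126, 130, 133, 128, 134, 132, 137, 137, 132, 127, 128, 126, 112, 94, 86, 86]
[191, 193, 194, 191, 190, 193, 191, 192, 191, 192, 187, 191, 191, 188, 191, 194, 167, 125, 129, 129, 128, 113, 93, 93, 92, 94, 92, 96, 96, 93, 91, 90, 102, 131, 163, 194, 213]
(array([-0.0014,  0.0034,  0.0058]), np.float64(0.0002), 'cur yaw', np.float64(-1.7301), 'q6', np.float64(1.976)) [0.49705242 0.20558795 0.18188168]
```

Request:
carry_out([
  [[-0.0014, 0.0034, 0.006, 0], [-0.0014, 0.0034, 0.02, 0], [-0.0014, 0.0034, 0.035, 0], [-0.0014, 0.0034, 0.05, 0], [-0.0014, 0.0034, 0.06, 0], [-0.0014, 0.0034, 0.06, 0]],
])

```text
t: 6.55
tool_pos: [0.4941, 0.2032, 0.1478]
tcp_rot: [3.131, -0.251, -0.004]
contact_force: [-1.0, -0.5, -0.0]
finger_gap: 0.25
finger_force: 69.2
```

```bash
python3 -c "
from h import *
print(go([.4961,.2040,.1379],np.radians(-99.17)),bot.read_state()['tool_pos'])"
```

```text
(array([ 0.0037, -0.0022,  0.0198]), np.float64(0.0001), 'cur yaw', np.float64(-1.7305), 'q6', np.float64(1.973)) [0.4941045  0.20323807 0.1478142 ]
```

Request:
carry_out([
  [[0.003, -0.002, 0.019, 0], [0.003, -0.002, 0.019, 0], [0.003, -0.002, 0.019, 0], [0.003, -0.002, 0.019, 0]],
])

```text
t: 6.95
tool_pos: [0.4968, 0.2042, 0.14]
tcp_rot: [-3.131, 0.251, -0.0]
contact_force: [-0.3, 0.4, -0.7]
finger_gap: 0.244
finger_force: 69.2
```

```bash
python3 -c "
from h import *
print(go([.4961,.2040,.1379],np.radians(-99.17)),bot.read_state()['tool_pos'])"
```

```text
(array([-0.0013,  0.0007,  0.0042]), np.float64(0.0001), 'cur yaw', np.float64(-1.7306), 'q6', np.float64(1.974)) [0.49680257 0.20424112 0.13999609]
```

Request:
carry_out([
  [[-0.001, 0, 0.004, 0], [-0.001, -0.005, 0.004, 0], [-0.001, -0.011, 0.004, 0], [-0.001, -0.017, 0.004, 0], [-0.001, -0.023, 0.004, 0], [-0.001, -0.029, 0.004, 0], [-0.001, -0.035, 0.004, 0], [-0.001, -0.041, 0.004, 0], [-0.001, -0.047, 0.004, 0], [-0.001, -0.047, 0.004, 0]],
])

```text
t: 7.95
tool_pos: [0.4999, 0.228, 0.1378]
tcp_rot: [-3.131, 0.25, 0.0]
contact_force: [-1.3, -2.9, 0.8]
finger_gap: 0.249
finger_force: 69.6
```

```bash
python3 -c "
from h import *
s=bot.read_state();print(go([.4961,.2040,.1379],np.radians(-99.17)),s['tool_pos'],s['contact_force'])"
```

```text
(array([ 0.0001,  0.0485, -0.0001]), np.float64(0.0002), 'cur yaw', np.float64(-1.7304), 'q6', np.float64(2.014)) [0.49990878 0.22796746 0.13784906] [-1.26992035 -2.89874275  0.81973689]
```

Moved 24.3 mm with 3 N of resistance. I'll push on gently to the stop.

Request:
carry_out([
  [[0, -0.004, 0, 0], [0, -0.007, 0, 0], [0, -0.007, 0, 0]],
])

```text
t: 8.25
tool_pos: [0.5003, 0.2299, 0.1379]
tcp_rot: [3.129, -0.25, -0.001]
contact_force: [-1.9, -7.9, 1.9]
finger_gap: 0.247
finger_force: 69.9
```

```bash
python3 -c "
from h import *
s=bot.read_state();print(go([.4961,.2040,.1379],np.radians(-99.17)),s['tool_pos'],s['contact_force'],s['torque'])"
```

```text
(array([-0.    ,  0.0524,  0.0001]), np.float64(0.0002), 'cur yaw', np.float64(-1.7302), 'q6', np.float64(2.02)) [0.50027699 0.22988038 0.13786563] [-1.90226867 -7.86747862  1.85765114] [-1.6773791   0.39187051 -0.02008828]
```

The force rose to 8 N, which means the slot's end. I'll back off, lift and return.

Request:
carry_out([
  [[0, 0.008, 0, 0], [0, 0.008, -0.03, 0], [0, 0.008, -0.066, 0], [0, 0.03, -0.066, 0], [0, 0.055, -0.066, 0], [0, 0.055, -0.066, 0], [0, 0.055, -0.066, 0]],
])

```text
t: 8.95
tool_pos: [0.4955, 0.2032, 0.17]
tcp_rot: [3.131, -0.253, -0.002]
contact_force: [0.2, -0.7, -0.5]
finger_gap: 0.25
finger_force: 69.5
```

```bash
python3 -c "
from h import *
s=bot.read_state();print(go([.4961,.2040,.1379],np.radians(-99.17)),s['tool_pos'],s['contact_force'])
T=tcp(s);np.save('T4.npy',T);i=capture('wrist');cv2.imwrite('pics/w4.png',i[:,:,::-1])
cv2.imwrite('pics/w4c.png',cv2.resize(i[90:300,20:400,::-1],(760,420),interpolation=cv2.INTER_CUBIC))"
```

```text
(array([ 0.0011, -0.0018,  0.0642]), np.float64(-0.0003), 'cur yaw', np.float64(-1.7318), 'q6', np.float64(1.973)) [0.49547412 0.20317149 0.17001411] [ 0.23545678 -0.65057127 -0.49516298]
```

View pics/w4c.png

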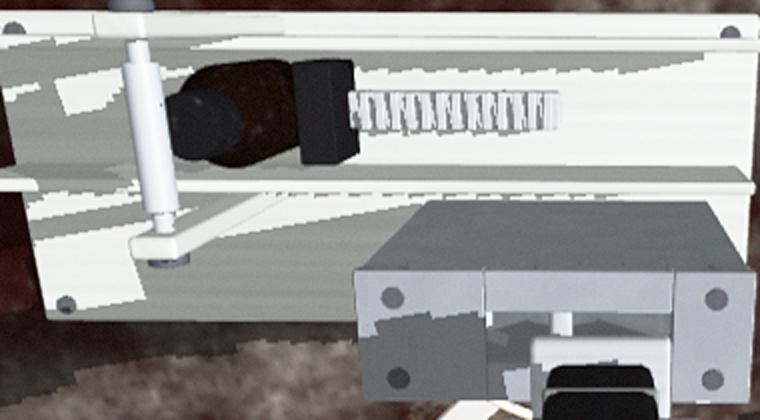

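Crop: the pusher has advanced, the bottle is now at the flap, and the next tooth (562,325 in the crop) is upright in the slot. Second stroke next.

Request:
carry_out([
  [[0.001, -0.001, 0.016, 0], [0.001, -0.001, 0.034, 0], [0.001, -0.001, 0.052, 0], [0.001, -0.001, 0.062, 0], [0.001, -0.001, 0.063, 0], [0.001, -0.001, 0.063, 0]],
])

```text
t: 9.6
tool_pos: [0.4965, 0.2043, 0.139]
tcp_rot: [3.131, -0.25, -0.001]
contact_force: [0.5, -0.6, -1.6]
finger_gap: 0.247
finger_force: 69.5
```

```bash
python3 -c "
from h import *
s=bot.read_state();print(go([.4961,.2040,.1379],np.radians(-99.17)),s['tool_pos'],s['contact_force'])"
```

```text
(array([-0.0007,  0.0006,  0.0022]), np.float64(0.0001), 'cur yaw', np.float64(-1.7304), 'q6', np.float64(1.974)) [0.49651859 0.20425309 0.13902129] [ 0.50214057 -0.59865661 -1.60360512]
```

Request:
carry_out([
  [[0, -0.005, 0.002, 0], [0, -0.01, 0.002, 0], [0, -0.015, 0.002, 0], [0, -0.021, 0.002, 0], [0, -0.027, 0.002, 0], [0, -0.033, 0.002, 0], [0, -0.039, 0.002, 0], [0, -0.045, 0.002, 0], [0, -0.05, 0.002, 0], [0, -0.054, 0.002, 0], [0, -0.054, 0.002, 0]],
])

```text
t: 10.7
tool_pos: [0.5005, 0.2299, 0.1382]
tcp_rot: [3.129, -0.25, -0.002]
contact_force: [-1.3, -8.2, 2.1]
finger_gap: 0.246
finger_force: 70.0
```

```bash
python3 -c "
from h import *
s=bot.read_state();print(go([.4961,.2040,.1379],np.radians(-99.17)),s['tool_pos'],s['contact_force'])"
```

```text
(array([-0.0006,  0.0525,  0.0008]), np.float64(0.0002), 'cur yaw', np.float64(-1.7301), 'q6', np.float64(2.02)) [0.5005429  0.22988472 0.13820642] [-1.26583019 -8.17955462  2.12326438]
```

Request:
carry_out([
  [[0, 0.008, 0, 0], [0, 0.008, -0.03, 0], [0, 0.008, -0.066, 0], [0, 0.03, -0.066, 0], [0, 0.054, -0.066, 0], [0, 0.054, -0.066, 0], [0, 0.054, -0.04, 0], [0, 0.054, -0.02, 0], [0, 0.054, -0.004, 0], [0, 0.054, 0, 0], [0, 0.054, 0, 0]],
])

```text
t: 11.8
tool_pos: [0.496, 0.2043, 0.1372]
tcp_rot: [3.131, -0.25, -0.003]
contact_force: [-0.8, -0.1, -1.5]
finger_gap: 0.252
finger_force: 69.6
```

```bash
python3 -c "
from h import *
s=bot.read_state();print(go([.4961,.2040,.1379],np.radians(-99.17)),s['tool_pos'],s['contact_force'])"
```

```text
(array([ 0.0002,  0.0005, -0.0013]), np.float64(0.0002), 'cur yaw', np.float64(-1.7303), 'q6', np.float64(1.974)) [0.49603096 0.20426465 0.13723978] [-0.78470499 -0.14711841 -1.52302556]
```

Request:
carry_out([
  [[0, -0.005, 0, 0], [0, -0.01, 0, 0], [0, -0.015, 0, 0], [0, -0.021, 0, 0], [0, -0.027, 0, 0], [0, -0.033, 0, 0], [0, -0.038, 0, 0], [0, -0.042, 0, 0], [0, -0.046, 0, 0], [0, -0.049, 0, 0], [0, -0.049, 0, 0], [0, -0.049, 0, 0]],
])

```text
t: 13.0
tool_pos: [0.5006, 0.2289, 0.1385]
tcp_rot: [-3.131, 0.25, -0.001]
contact_force: [-1.0, -1.0, 0.8]
finger_gap: 0.244
finger_force: 69.8
```

```bash
python3 -c "
from h import *
s=bot.read_state();print(s['tool_pos'],s['contact_force'],s['t'])
T=tcp(s);np.save('T5.npy',T);i=capture('wrist')[:,:,::-1];t=capture('top')[:,:,::-1];cv2.imwrite('pics/w5.png',i);cv2.imwrite('pics/t5.png',t)
o=np.zeros((600,800,3),np.uint8);o[:420]=cv2.resize(i[60:270,0:400],(800,420),interpolation=cv2.INTER_CUBIC)
o[425:595,:360]=cv2.resize(t[205:247,195:285],(360,168),interpolation=cv2.INTER_CUBIC)[:170].repeat(1,0) if 0 else cv2.resize(t[205:247,195:285],(360,170),interpolation=cv2.INTER_CUBIC)
cv2.imwrite('pics/c5.png',o)"
```

```text
[0.50064744 0.22886502 0.13853633] [-0.98290924 -0.96047235  0.76924308] 13.0
```

View pics/c5.png

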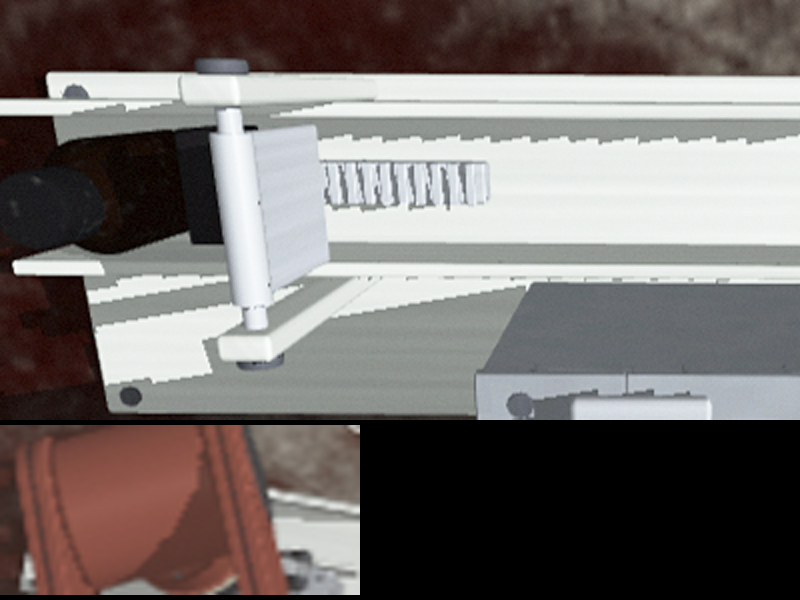

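The flap hangs shut and the bottle stands upright beyond it, its cap at crop (50,208). The pusher is just past the gate. I'll check the numbers.

Run:
```python
from h import *
T=np.load('T5.npy');slot=np.array([.4956,.2086]);a=np.radians(80.825)
xh=np.array([np.cos(a),np.sin(a)]);yh=np.array([-xh[1],xh[0]])
def f(x,y,z): d=(wz(T,(x/2,60+y/2),z)-[*slot,0])[:2];return np.round(np.array([d@xh,d@yh])*1e3+[-65,26],1)
print('cap',f(50,208,.076),'flap bottom',f(318,127,.05),f(329,262,.05),'pusher top front',f(178,190,.037),'hinge',f(240,220,.096))
print(go([.4961,.2040,.17],np.radians(-99.17)))
```

```text
cap [ 95.5 -24.5] flap bottom [ 39.5 -42. ] [40.4 -6.6] pusher top front [ 85.1 -24.3] hinge [ 41.7 -24.8]
(array([-0.0011,  0.0503, -0.063 ]), np.float64(0.0001), 'cur yaw', np.float64(-1.7306), 'q6', np.float64(2.015))
```

The flap is back at its starting position (40 mm), and the pusher face is 43 mm past the hinge, so the bottle's centre is about 58 mm past. Now withdraw and return the tool.

Request:
carry_out([
  [[0, 0.012, 0, 0], [0, 0.012, -0.03, 0], [0, 0.012, -0.07, 0], [0, 0.012, -0.13, 0], [0, 0.012, -0.2, 0], [0, 0.012, -0.27, 0], [0, 0.012, -0.29, 0], [0, 0.012, -0.29, 0]],
])

```text
t: 13.9
tool_pos: [0.5007, 0.2229, 0.2862]
tcp_rot: [-3.129, 0.251, -0.008]
contact_force: [0.8, 0.5, -1.0]
finger_gap: 0.25
finger_force: 69.6
```

```bash
python3 -c "
from h import *
print(go([.4406,-.2643,.28],np.radians(-75.8)),bot.read_state()['tool_pos'])"
```

```text
(array([0.0362, 0.9811, 0.01  ]), np.float64(-0.1298), 'cur yaw', np.float64(-1.7306), 'q6', np.float64(2.005)) [0.50074705 0.222889   0.28615661]
```

Request:
carry_out([
  [[0.036, 0.981, 0.01, -0.13], [0.036, 0.981, 0.01, -0.13], [0.036, 0.981, 0.01, -0.13], [0.036, 0.981, 0.01, -0.13], [0.036, 0.981, 0.01, -0.13], [0.036, 0.981, 0.01, -0.13], [0.036, 0.981, 0.01, -0.13], [0.036, 0.981, 0.01, -0.13], [0.036, 0.981, 0.01, -0.13], [0.036, 0.981, 0.01, -0.13], [0.036, 0.981, 0.01, -0.13], [0.036, 0.981, 0.01, -0.13]],
])

```text
t: 15.1
tool_pos: [0.4381, -0.2651, 0.2759]
tcp_rot: [-3.115, -0.384, 0.004]
contact_force: [-0.1, 1.1, -0.7]
finger_gap: 0.249
finger_force: 69.7
```

Request:
carry_out([
  [[0, 0, 0.06, 0], [0, 0, 0.13, 0], [0, 0, 0.2, 0], [0, 0, 0.25, 0], [0, 0, 0.26, 0], [0, 0, 0.26, 0], [0, 0, 0.26, 0]],
])

```text
t: 15.8
tool_pos: [0.4403, -0.2645, 0.1497]
tcp_rot: [3.116, 0.391, 0.002]
contact_force: [-0.2, -0.1, -0.7]
finger_gap: 0.253
finger_force: 69.9
```

```bash
python3 -c "
from h import *
print(go([.4406,-.2643,.0724],np.radians(-75.8)),bot.read_state()['tool_pos'])"
```

```text
(array([ 0.0006, -0.0004,  0.1545]), np.float64(0.0006), 'cur yaw', np.float64(-1.3211), 'q6', np.float64(0.626)) [ 0.44025438 -0.26450045  0.14965678]
```

Request:
carry_out([
  [[0, 0, 0.03, 0], [0, 0, 0.06, 0], [0, 0, 0.085, 0], [0, 0, 0.11, 0], [0, 0, 0.13, 0], [0, 0, 0.145, 0], [0, 0, 0.151, 0], [0, 0, 0.151, 0], [0, 0, 0.151, 0]],
])

```text
t: 16.7
tool_pos: [0.4396, -0.2649, 0.0731]
tcp_rot: [3.117, 0.389, 0.001]
contact_force: [-0.4, 0.3, -0.7]
finger_gap: 0.247
finger_force: 69.8
```

```bash
python3 -c "
from h import *
s=bot.read_state();print(go([.4406,-.2643,.0724],np.radians(-75.8)),s['tool_pos'],s['contact_force'])"
```

```text
(array([ 0.0022, -0.0007,  0.0013]), np.float64(0.0003), 'cur yaw', np.float64(-1.3222), 'q6', np.float64(0.626)) [ 0.4396398  -0.2649187   0.07307411] [-0.44213511  0.26643233 -0.67997968]
```

Within 0.7 mm of the seat. I'll touch down and check the force before releasing.

Request:
carry_out([
  [[0.001, 0, 0.002, 0], [0.001, 0, 0.003, 0], [0.001, 0, 0.003, 0]],
])

```text
t: 17.0
tool_pos: [0.4401, -0.2649, 0.0724]
tcp_rot: [3.117, 0.39, 0.001]
contact_force: [-1.8, 0.9, 5.1]
finger_gap: 0.251
finger_force: 70.9
```

Request:
carry_out([
  [[0, 0, 0, 0], [0, 0, 0, 0], [0, 0, 0, 0], [0, 0, 0, 0], [0, 0, 0, 0], [0, 0, 0, 0], [0, 0, 0, 0]],
], grip=0)

```text
t: 17.7
tool_pos: [0.4398, -0.2645, 0.0713]
tcp_rot: [-3.117, -0.39, 0.0]
contact_force: [0.1, -0.4, -0.6]
finger_gap: 0.996
finger_force: 0.0
```

Request:
carry_out([
  [[0, 0, -0.03, 0], [0, 0, -0.08, 0], [0, 0, -0.16, 0], [0, 0, -0.25, 0], [0, 0, -0.34, 0], [-0.1, 0, -0.36, 0], [-0.125, 0, -0.36, 0], [-0.125, 0, -0.36, 0], [-0.125, 0, -0.36, 0]],
])

```text
t: 18.6
tool_pos: [0.3792, -0.2796, 0.2504]
tcp_rot: [-3.116, -0.388, 0.0]
contact_force: [0.0, -0.5, -0.7]
finger_gap: 0.999
finger_force: 0.0
```

Run:
```python
from h import *
s=bot.read_state();T=tcp(s);i=capture('wrist')[:,:,::-1];t=capture('top')[:,:,::-1];cv2.imwrite('pics/w6.png',i);cv2.imwrite('pics/t6.png',t)
print(s['t'],T[:3,3])
P=lambda z,h,c:[wproj(T,[*(np.array(c)+T[:2,:2]@[a*h,b*h]),z]).round(1).tolist() for a,b in((1,-1),(1,1),(-1,1),(-1,-1))]
top=P(.12,.011,[.4395,-.2647]);print('pred handle top',top)
g=cv2.cvtColor(i,cv2.COLOR_BGR2GRAY)
cx,cy=np.mean(top,0).astype(int)
print(cx,cy,'row',g[cy,cx-45:cx+45].tolist(),'col',g[cy-45:cy+45,cx].tolist())
# changes in the top view between start and now, near the other things
a=cv2.imread('pics/top0.png')
d=cv2.absdiff(a,t).max(2)
n,_,st,ce=cv2.connectedComponentsWithStats((d[80:300,:530]>40).astype(np.uint8))
print([(st[k].tolist()) for k in range(1,n) if st[k,4]>8])
# bottle in top view: cap/black blob in the channel
p=camera_params('top')
def tp(X): c=p['world_to_cam']@np.append(X,1);return (c[:2]/c[2]*p['fx']+[p['cx'],p['cy']]).round(1)
ah=np.radians(80.825);xh=np.array([np.cos(ah),np.sin(ah)]);yh=np.array([-xh[1],xh[0]])
F=lambda x,y,z:[*(np.array([.4956,.2086])+(x+65)/1e3*xh+(y-26)/1e3*yh),z]
print('bottle pred 58: base,top',tp(F(100,-24,.008)),tp(F(100,-24,.076)))
g=cv2.cvtColor(t,cv2.COLOR_BGR2GRAY);m=(g[200:240,190:240]<60).astype(np.uint8)
n,_,st,ce=cv2.connectedComponentsWithStats(m);print([(st[k].tolist(),(ce[k]+[190,200]).round(1).tolist()) for k in range(1,n) if st[k,4]>20])
```

```text
18.6 [ 0.37915224 -0.2795797   0.25039768]
pred handle top [[303.0, 109.0], [339.4, 109.1], [338.8, 146.1], [303.4, 146.0]]
321 127 row [52, 51, 47, 54, 50, 67, 82, 89, 88, 85, 85, 90, 85, 83, 87, 88, 88, 88, 92, 93, 84, 93, 92, 93, 92, 91, 111, 107, 38, 18, 28, 30, 32, 34, 36, 35, 34, 35, 33, 36, 36, 36, 34, 37, 36, 38, 34, 36, 41, 37, 33, 39, 39, 36, 39, 38, 44, 37, 37, 37, 36, 33, 19, 198, 197, 162, 154, 156, 154, 153, 153, 154, 152, 154, 157, 156, 155, 154, 155, 153, 153, 155, 155, 155, 153, 160, 92, 55, 54, 50] col [145, 138, 141, 140, 140, 143, 145, 144, 144, 149, 147, 148, 145, 148, 147, 149, 153, 155, 158, 158, 159, 170, 198, 224, 190, 133, 110, 58, 40, 23, 29, 30, 35, 41, 41, 37, 39, 38, 36, 39, 36, 40, 36, 40, 33, 38, 38, 37, 37, 38, 35, 32, 37, 36, 36, 32, 36, 30, 36, 31, 37, 33, 27, 19, 61, 126, 157, 152, 155, 155, 152, 152, 150, 145, 146, 147, 146, 146, 144, 147, 152, 124, 57, 48, 51, 53, 54, 61, 60, 55]
[[205, 136, 23, 13, 179], [232, 140, 42, 15, 255], [422, 160, 87, 60, 1825], [445, 185, 5, 5, 12], [193, 196, 3, 6, 14], [284, 197, 8, 4, 21], [228, 199, 19, 6, 82], [312, 199, 26, 12, 163], [500, 200, 18, 20, 130], [412, 215, 7, 5, 15], [446, 215, 9, 4, 14]]
bottle pred 58: base,top [215.5 223.1] [210.6 219.5]
[([0, 0, 50, 40, 563], [207.4, 216.8]), ([19, 16, 16, 12, 125], [216.7, 221.8])]
```

Run:
```python
from h import *
a=cv2.imread('pics/top0.png',0);t=cv2.imread('pics/t6.png',0)
for n,(u,v,r) in dict(tape=(324,278,16),amber=(165,268,20),jar=(497,245,18),gate=(236,222,8)).items():
    m=cv2.matchTemplate(t[v-r-6:v+r+6,u-r-6:u+r+6],a[v-r:v+r,u-r:u+r],cv2.TM_CCOEFF_NORMED);print(n,cv2.minMaxLoc(m)[1::2])
print(t[212:232,200:234])
from bench import order
```

```text
tape (0.9407389163970947, (6, 6))
amber (0.993234395980835, (6, 6))
jar (0.9686154127120972, (6, 6))
gate (0.38791075348854065, (6, 6))
[[ 57  55  53  52  52 188 221 215 208 208 209 216 202 177 154 125 114 108
  101  87  71  61  60  66  65  61  64  64  59 181 210 207 219 192]
 [ 54  53  53  53  52  57 114 137 163 183 212 223 216 210 207 198 196 195
  186 164 135 121 119 108  97  85  76  74  70  79 118 156 173 191]
 [ 48  48  47  47  47  47 107 145 143 133 132 129 132 138 143 148 153 156
  189 206 206 206 212 195 172 149 121 113 112  95 121 204 190 147]
 [ 48  48  49  48  48  50 133 154 148 147 143 146 148 136 125 126 129 129
  132 140 145 153 156 153 160 165 172 187 195 168 173 204 179 130]
 [ 47  47  47  48  47  59 128 151 150 148 131 106  74  47  54  76 120 135
  147 143 130 127 123 125 132 140 147 154 157 149 185 215 191 147]
 [ 47  48  47  46  47  68 129 151 148 124  80  56  63  59  49  47  57 100
  135 147 123  80  94 105 118 130 133 132 128 143 195 215 204 198]
 [ 47  48  49  48  48 101 141 152 126  78  58  56  55  56  53  49  44  42
   75 127 116  68  61  61  68 119 143 144 13
[... 1156 characters left out ...]
  49  48  93 124 135 164 187 215 224 198 159 150 135 104  82  79  97
   96  77  60  53  49  52 155 201 211 181 183 205 198 188 168 148]
 [ 48  48  47 106 140 142 139 136 134 129 130 137 144 148 152 156 158 154
  148 137 109  82  71  69 180 209 210 189 207 197 180 190 176 163]
 [ 46  46  46 134 156 152 152 151 149 147 144 140 136 134 133 132 132 139
  146 154 157 153 141 133 167 186 201 203 206 208 192 190 207 213]
 [ 47  46  51 127 153 153 154 153 153 153 152 151 151 151 148 146 141 139
  136 133 128 130 146 172 189 199 203 206 210 212 209 204 209 213]
 [ 47  45  65 141 165 164 163 163 164 164 164 164 165 164 165 157 152 151
  150 147 146 144 139 137 135 124 111 101 113 167 194 202 211 211]]
```

```bash
python3 -c "
from bench import order
print(order.finish_job())"
```

```text
the job is handed in; nothing more can be done
None
```

I've handed the job in after 18.6 s of robot time: three strokes moved the bottle out, where it stands upright about 54–58 mm past the flap. The flap is shut behind it, the tool is back upright in its stand, and the jar, amber bottle and tape roll have not moved.

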